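# Set the clarity reader for its morning check and hold the filter in its notch

## Robot

A 6-joint arm with a two-finger parallel gripper is mounted at the origin on the work surface. World frame = base frame: x ahead of the robot, y to its left, z up, the work surface at z = 0. Lengths are in m, angles in rad, forces in N, time in s.
With the tool pointing down it reaches from about 0.375 to 0.9 m from the base axis. Payload 3.1 kg.
Tool frame: the origin (TCP) lies between the finger pads, 19 mm behind the fingertips; this is the grasp point; z points along the fingers, y is the line along which they close (so a half turn about z gives the same grasp; the last joint's range is limited). The gripper opens to 85 mm and grips with 20 to 120 N. Pads are 22 mm wide; open, the fingers measure 114 mm over their backs; the gripper's body (76 mm by 85 mm) begins 54 mm behind the grasp point. The pads swing forward as they close: fully open they stand 13 mm farther back than shut.
Start: joints at [-1.369, 0.527, 1.433, -0, 1.181, -0.178], TCP at [0.232, -0.58, 0.25] pointing down, gripper open.
Joint ranges: [-3.08, 3.08], [-0.75, 2.2], [0.22, 2.44], [-1.43, 4.57], [0, 2.65], [-2.85, 2.85]. Speed limits (rad/s): [2.79, 2.79, 3.14, 3.14, 3.14, 3.14].

## Interface

Orientations are given as a unit quaternion [x, y, z, w].
In Python, from station import manip gives the robot as it stands.
- The arm moves only by the shell command python3 -m crank 'ROWS' [FORCE]. ROWS is JSON, a list of rows, each an object with "dp": the shift along the tool's x, y, z normalised to -1 to 1, where 1 is 50 cm, a list of three; "delta_rot": the turn, a rotation vector about the tool's x, y, z normalised to -1 to 1, where 1 is 2 pi rad, a list of three; "fingers": the opening, from -1 (shut) to 1 (fully open). A call has 1 to 12 rows; each row shifts and turns the commanded pose from where the row before left it, along the tool's axes as they then stand; what a row does not reach is not made up. A row lasts 1/12 s, in which the tool goes at most 41.7 mm and 7.16 degrees, less where a joint would pass 70% of its speed; a pose out of reach is approached as far as the arm can. A call with a number of a shift or a turn outside -1 to 1 is refused whole. A call with a gripper value outside its range is refused whole. The fingers move at their own pace and stop on an object; FORCE is the grip in N (left out, the last holds). Time passes only in rows, so rows that do not move let the fingers close. It gives the time, the measured TCP pose, the force, the opening and the grip force at its end, in the units of the state.
- manip.sense(): the state, without advancing time (a new reading comes with each control period).
- manip.snapshot(name): name is "scene" or "side" or "wrist"; returns (picture, depth): 420x560x3 uint8, red, green, blue; 420x560 float32, m along the optical axis (not along the pixel's ray), 0 where there is no reading.
- manip.camera_model(name): a dict with "fx", "fy", "cx", "cy" (pixels), "origin" and "attitude" of the camera in the world. Camera axes: x right, y up, looking along -z (the intrinsics and any distortion apply to the point x, -y, -z); pixel columns grow to the right and rows downward; lengths in m; the calibration is good to about 2 mm. A picture is of the moment at which its call begins: read the wrist's pose just before it. camera_model takes no time and is no camera call; for the wrist camera it gives the pose at the moment of the call.
- manip.sign_off(): hands the job in; it is judged then, once.
The state is a dict: "t": time; "q": joint angles; "qd": joint speeds; "tau": joint torques, N m; "tcp_pos": TCP position; "tool_rot": TCP orientation; "force": force on the tool from outside, world axes, zero at the start; "ft_torque": the same for the moment, N m; "finger_gap": opening from 0.0 (shut) to 1.0 (fully open); "gripper_force": force on a finger pad.
Only numpy, scipy, OpenCV 4.12 (cv2) and the standard library are available. Lean on these libraries where they do the work, as an engineer would, in place of code of your own. Each camera call takes 0.05 s, during which the arm holds its last target. There are 200 camera calls.

## Task

For the reader's morning check, set the check standard (the squat, wide sealed pot) upright in the middle of the reader's spring pan, lowering it gently so the pan is never pressed down to its stop, and let go of it. Then grip the black tab and slide the filter along its rail towards the lamp until you feel the ball click into the notch; do not run the slide on to its far end. Finish while still gripping the tab, holding the slide still in the notch, and leave the other things on the bench where they are.

Things in the scene. Friction and masses are not known exactly. Their poses are not given: they have to be found in the camera images.
- standard: check standard to be placed: sealed squat pot, a plain upright cylinder 52 mm in diameter and 58 mm high, clear with a grey core, the top 16 mm a white cap; 0.14 to 0.27 kg. Origin at the centre of its underside, z up. It stands on the bench among a taller bottle and a smaller vial; their three places are swapped at random
- reader: clarity reader, fixed: base plate 200 (its x) by 300 (its y) by 12 mm, origin under its centre. On it, in mm: round pan at x -45, y +70; rail along y at x +30; white lamp housing 35 x 80, top at 107, centred at x 79.5, y 70, across the rail from the pan; low black keypad (22 high) at x -55, y -75. Its place and yaw (up to 0.3 rad either way) vary
- pan_top (a point): centre of the top face of the round steel pan, 80 mm in diameter, flat, 42 mm above the bench when empty; it carries no rim and sinks straight down under load
- pan (a joint): how far the pan is pressed down, m: 0 empty, bottom stop at 0.012; spring 450 N/m, so the standard alone sinks it 3 to 6 mm. It counts as pressed to its stop above 0.010
- tab_grip (a point): grip point in the middle of the slide's upright black tab, 66 mm above the bench, 17 mm below the tab's top. The tab is 14 mm thick along the rail by 26 mm across it and stands 41 mm over the slide's flat bar (bar top 42 mm above the bench). Axes are those of the reader: +y points along the rail, towards the lamp end
- slide (a joint): slide's place along the rail, m, growing towards the reader's +y (the lamp); stops at 0 and 0.095, starts at 0 to 0.030. The notch's middle lies between 0.058 and 0.072, wherever the ball plunger is clamped. Running drag about 3 N; near the notch the drag vanishes as it snaps in, there is 1 to 2 mm of play, then it takes about 11 N to push out. Beyond 0.088 counts as run on to the far end
- ball (a joint): rise of the sprung detent ball, 12 mm in diameter, hidden under the slide, m: about 0.0005 while the slide's flat underside presses it down, about 0.0028 when it sits in the notch; over 0.0015 counts as in the notch
- bottle: bystander: clear sample bottle with white cap, 48 mm in diameter, 115 mm high, origin at the centre of its underside
- vial: bystander: small clear jar with white cap, 30 mm in diameter, 48 mm high, origin at the centre of its underside
- tape: bystander: roll of white paper tape lying flat, 84 mm across, 24 mm high, origin at the centre of its underside
- filter (a point): centre of the filter window: upright dark frame with a glass pane on the slide, 46 mm wide along the rail, 7 mm thick, top 104 mm above the bench; 110 mm farther along +y than the tab. The ball plunger's dark clamp block with brass screw, on the far side of the rail, lies 20 mm farther along +y than the tab's middle when the slide is in the notch
Mind the look-alikes: they are no part of the job. What is shaped like the standard but pink, red or turquoise is not meant.

How it is judged:
By the outcome, as a careful person would: the job done as asked, in the order asked, and still so for the second after the job is handed in, while the arm keeps its last pose, push and grip.
It also fails if it takes over 58 s, if anything falls off the work surface, if the arm or the gripper's body presses on something with over 40 N, if the wrist force passes 120 N, or if a joint passes its speed limit or range.

## Working session

There is one attempt and no reset: what is moved stays moved. The work goes in short steps, Python scripts to look and compute and a shell command to move; the robot and the scene stay as the last step left them, time stands still between calls to the robot, and variables do not carry over. Pictures are saved under pics/ and viewed, at most 10 in all, crops included, and the job is handed in when it is done.

```bash
mkdir -p pics
cat > h.py <<'E'
import numpy as np, cv2
from scipy.spatial.transform import Rotation as R
from station import manip
def cloud(n):
    cm=manip.camera_model(n); im,d=manip.snapshot(n)
    v,u=np.mgrid[:d.shape[0],:d.shape[1]]
    p=np.stack([(u-cm['cx'])/cm['fx']*d,-(v-cm['cy'])/cm['fy']*d,-d],-1)
    a=np.array(cm['attitude'],float)
    M=R.from_quat(a).as_matrix() if a.size==4 else a
    return im,d,p@M.T+np.array(cm['origin'])
E
python3 - <<'E'
from h import *
s=manip.sense();print(s)
for n in('scene','side'):
    print(manip.camera_model(n))
    im,d,P=cloud(n); cv2.imwrite(f'pics/{n}0.png',im[:,:,::-1]); np.savez(f'{n}0.npz',im=im,P=P,d=d)
E
```

```text
{'t': 0.0, 'q': array([-1.36856374e+00,  5.28483108e-01,  1.43391364e+00,  1.70009522e-05,
        1.18140099e+00, -1.78492689e-01]), 'qd': array([ 1.04524015e-03, -5.38343394e-04, -4.43227974e-05,  3.32255256e-04,
       -7.81858674e-04,  4.55369762e-04]), 'tau': array([-2.20745687e-04, -4.42353773e+01, -1.78025401e+01, -8.77874345e-05,
        8.18500790e-03, -5.18425782e-07]), 'tcp_pos': array([ 0.23214272, -0.57955392,  0.24901957]), 'tool_rot': array([ 9.81935699e-01,  1.89211702e-01, -5.22678960e-06, -1.10255623e-03]), 'force': array([-0.58541943,  0.69545636,  0.02484813]), 'ft_torque': array([ 0.0164235 ,  0.03155351, -0.0012851 ]), 'gripper_force': 0.0, 'finger_gap': 1.003228636931319}
{'fx': 449.53505333369117, 'fy': 449.53505333369117, 'cx': 279.10422005254964, 'cy': 208.34223714717368, 'origin': array([1.3877586 , 0.32001662, 0.74566252]), 'attitude': array([0.27484338, 0.37427293, 0.71724494, 0.51955807])}
{'fx': 411.2233534178672, 'fy': 411.2233534178672, 'cx': 276.2526757444596, 'cy': 210.90992255448376, 'origin': array([0.21224908, 0.69375509, 0.92035979]), 'attitude': array([-0.0768552 ,  0.33057063,  0.92082199, -0.19210206])}
```

View pics/scene0.png

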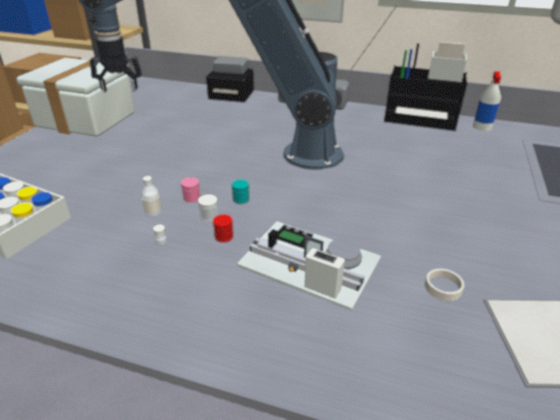

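View pics/side0.png

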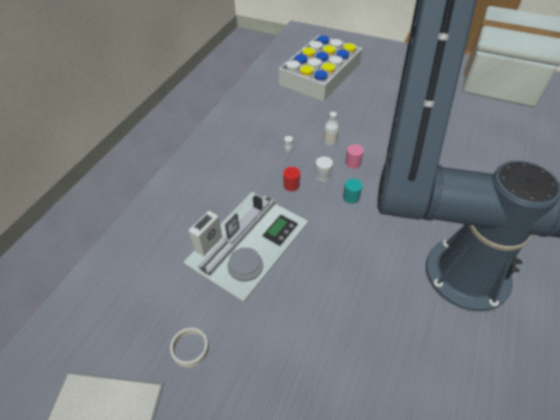

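The scene picture shows the standard (white cap, grey core) at (207,207), with the bottle at (151,197), the vial at (160,234) and pink, red and turquoise look-alikes around it. In the side picture the standard is at (324,168), the pan at (245,263), the tab at (258,202), the lamp at (206,232), the keypad at (280,230) and the tape at (189,347).

Run:
```python
from h import *
S=np.load('side0.npz');C=np.load('scene0.npz')
def box(D,u,v,w,h,lo,hi):
    p=D['P'][v-h:v+h,u-w:u+w].reshape(-1,3); c=D['im'][v-h:v+h,u-w:u+w].reshape(-1,3)
    m=(p[:,2]>lo)&(p[:,2]<hi)&(D['d'][v-h:v+h,u-w:u+w].ravel()>0); return p[m],c[m]
def rep(n,p):
    if len(p)==0: print(n,'none');return
    lo,hi=np.percentile(p,[3,97],axis=0);print(n,len(p),'mid',((lo+hi)/2).round(4),'size',(hi-lo).round(4),'med',np.median(p,0).round(4))
for n,D,a in (('std side',S,(324,168,14,16)),('std scene',C,(207,207,14,16)),('red',S,(291,179,12,14)),('pink',S,(355,156,12,14)),('turq',S,(352,190,12,14))):
    p,_=box(D,*a,0.008,0.09);rep(n,p); rep(n+' top',p[p[:,2]>.052])
rep('bottle',box(S,331,130,10,18,.01,.14)[0]);rep('vial',box(S,288,143,8,10,.01,.09)[0]);rep('tape',box(S,189,347,25,25,.012,.04)[0])
p,_=box(S,245,263,24,20,0.036,0.05);rep('pan side',p)
c,r=cv2.minEnclosingCircle(p[:,:2].astype(np.float32));print(c,r)
p,_=box(C,345,257,22,14,0.036,0.05);rep('pan scene',p)
p,cc=box(S,258,202,9,9,0.05,0.1);rep('tab side',p);rep('tabtop',p[p[:,2]>.076])
p,_=box(S,206,232,22,24,0.098,0.12);rep('lamp top',p);print(cv2.minAreaRect((p[:,:2]*1000).astype(np.float32)))
# plate
P=S['P'][180:300,180:310].reshape(-1,3);m=(P[:,2]>.007)&(P[:,2]<.2);print('reader',cv2.minAreaRect((P[m][:,:2]*1000).astype(np.float32)))
m=(P[:,2]>.008)&(P[:,2]<.017);print('plate',cv2.minAreaRect((P[m][:,:2]*1000).astype(np.float32)))
```

```text
std side 355 mid [ 0.4566 -0.1854  0.0361] size [0.0456 0.0461 0.051 ] med [ 0.4549 -0.1735  0.0537]
std side top 186 mid [ 0.4572 -0.1862  0.0579] size [0.0445 0.0468 0.0094] med [ 0.4573 -0.1848  0.0589]
std scene 515 mid [ 0.4703 -0.1887  0.0345] size [0.1448 0.1387 0.0484] med [ 0.4753 -0.1792  0.0463]
std scene top 224 mid [ 0.4948 -0.161   0.0564] size [0.1071 0.0904 0.0061] med [ 0.4697 -0.1777  0.0567]
red 360 mid [ 0.5303 -0.1073  0.0369] size [0.0463 0.0461 0.0495] med [ 0.5271 -0.0964  0.0556]
red top 199 mid [ 0.5315 -0.1085  0.058 ] size [0.046  0.0462 0.0078] med [ 0.5311 -0.1068  0.0587]
pink 337 mid [ 0.3873 -0.2758  0.0364] size [0.0462 0.0461 0.0513] med [ 0.3864 -0.2636  0.0517]
pink top 167 mid [ 0.3882 -0.2774  0.0584] size [0.0448 0.0467 0.0084] med [ 0.388  -0.2747  0.059 ]
turq 392 mid [ 0.3494 -0.1312  0.0364] size [0.0468 0.0449 0.0507] med [ 0.3484 -0.1198  0.055 ]
turq top 210 mid [ 0.3496 -0.133   0.0577] size [0.0448 0.0457 0.009 ] med [ 0.3495 -0.1314  0.059 ]
bottle 382 mid [ 0.4877 -0.3384  0.0657] size [0.0416 0.029  0.1011] med [ 0.4856 -0.3337  0.0
[... 343 characters left out ...]
5711594
pan scene 453 mid [0.5363 0.2128 0.041 ] size [0.0572 0.0696 0.0054] med [0.5373 0.2169 0.0412]
tab side 116 mid [0.5705 0.042  0.0688] size [0.0242 0.0138 0.0356] med [0.5686 0.0454 0.0744]
tabtop 55 mid [0.5703 0.0412 0.0819] size [0.0241 0.0145 0.0107] med [0.5697 0.0422 0.0834]
lamp top 416 mid [0.6334 0.1894 0.1059] size [0.0683 0.0736 0.0127] med [0.6461 0.1908 0.1081]
((632.2620239257812, 191.67697143554688), (80.88762664794922, 71.82814025878906), 78.91637420654297)
reader ((592.80712890625, 77.31806945800781), (400.08026123046875, 289.21746826171875), 79.52152252197266)
plate ((550.119384765625, 85.94520568847656), (398.02276611328125, 202.19522094726562), 79.29142761230469)
```

```bash
python3 -m crank '[{"dp":[0,0,0],"delta_rot":[0,0,0.018],"fingers":1},{"dp":[0,0,0],"delta_rot":[0,0,0.018],"fingers":1},{"dp":[0,0,0],"delta_rot":[0,0,0.018],"fingers":1},{"dp":[0,0,0],"delta_rot":[0,0,0.018],"fingers":1},{"dp":[0,0,0],"delta_rot":[0,0,0.018],"fingers":1}]' 40
python3 -m crank '[{"dp":[0.0247,-0.0715,0],"delta_rot":[0,0,0],"fingers":1},{"dp":[0.0247,-0.0715,0],"delta_rot":[0,0,0],"fingers":1},{"dp":[0.0247,-0.0715,0],"delta_rot":[0,0,0],"fingers":1},{"dp":[0.0247,-0.0715,0],"delta_rot":[0,0,0],"fingers":1},{"dp":[0.0247,-0.0715,0],"delta_rot":[0,0,0],"fingers":1},{"dp":[0.0247,-0.0715,0],"delta_rot":[0,0,0],"fingers":1},{"dp":[0.0247,-0.0715,0],"delta_rot":[0,0,0],"fingers":1},{"dp":[0.0247,-0.0715,0],"delta_rot":[0,0,0],"fingers":1},{"dp":[0.0247,-0.0715,0],"delta_rot":[0,0,0],"fingers":1},{"dp":[0.0247,-0.0715,0],"delta_rot":[0,0,0],"fingers":1},{"dp":[0.0247,-0.0715,0],"delta_rot":[0,0,0],"fingers":1},{"dp":[0.0247,-0.0715,0],"delta_rot":[0,0,0],"fingers":1}]'
cat >> h.py <<'E'
def go(t,yaw=None):
    s=manip.sense();r=R.from_quat(s['tool_rot']);M=r.as_matrix()
    print('t',round(s['t'],2),'tcp',s['tcp_pos'].round(4),'yaw',round(float(np.degrees(np.arctan2(M[1,0],M[0,0]))),2),'zaxis',M[:,2].round(3),'F',s['force'].round(1),'gap',round(s['finger_gap'],3))
    if t is not None: print('tool d/0.5:',(M.T@(np.array(t)-s['tcp_pos'])/.5).round(4))
E
python3 - <<'E'
from h import *
manip.snapshot('wrist')
im,d,P=cloud('wrist');cv2.imwrite('pics/w1.png',im[:,:,::-1])
m=(P[...,2]>.05)&(P[...,2]<.066)&(d>0)
n,l,st,c=cv2.connectedComponentsWithStats(m.astype(np.uint8))
for i in range(1,n):
    if st[i,4]>300:
        p=P[l==i];x,r=cv2.minEnclosingCircle(p[:,:2].astype(np.float32));print(c[i].round(),st[i,4],np.round(x,4),round(r,4),p.mean(0).round(4),im[l==i].mean(0).round())
go([.457,-.186,.033])
E
```

```text
t: 0.52
tcp_pos: [0.2322, -0.5798, 0.2494]
tool_rot: [0.995, -0.095, -0.0, -0.001]
force: [0.0, -0.0, -1.1]
finger_gap: 1.004
gripper_force: 0.0
t: 1.52
tcp_pos: [0.4571, -0.1838, 0.2498]
tool_rot: [0.996, -0.092, -0.0, -0.0]
force: [0.8, -1.0, 0.9]
finger_gap: 1.003
gripper_force: 0.0
[186. 122.] 2618 [ 0.5331 -0.109 ] 0.0259 [ 0.5334 -0.1099  0.0583] [203.  49.  47.]
[432. 119.] 446 [ 0.4918 -0.3439] 0.0241 [ 0.4957 -0.3292  0.0579] [145. 143. 138.]
[ 20. 109.] 386 [0.572  0.0365] 0.013 [0.5717 0.0344 0.0583] [12. 12. 13.]
[283. 185.] 2254 [ 0.4592 -0.1868] 0.0261 [ 0.4603 -0.187   0.0582] [217. 217. 219.]
[384. 236.] 2098 [ 0.3897 -0.277 ] 0.0262 [ 0.3917 -0.2763  0.0579] [205. 134. 162.]
[251. 292.] 1810 [ 0.3518 -0.1333] 0.0262 [ 0.3537 -0.134   0.0579] [ 52. 155. 149.]
t 1.62 tcp [ 0.458  -0.1808  0.2497] yaw -10.2 zaxis [-0.     0.002 -1.   ] F [ 0.3  0.6 -0.7] gap 1.001
tool d/0.5: [2.000e-04 1.160e-02 4.334e-01]
```

View pics/w1.png

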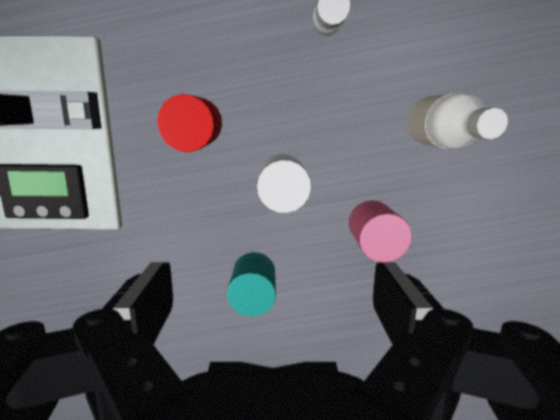

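The wrist picture shows the standard's white cap at (284,186), fitted as a circle of radius 26.1 mm at (0.459, -0.187). Red is at (189,122), pink at (384,230) and turquoise at (251,285), all clear of the fingers' path.

```bash
python3 -m crank '[{"dp":[0.0044,0.0114,0.03],"delta_rot":[0,0,0],"fingers":1},{"dp":[0,0,0.06],"delta_rot":[0,0,0],"fingers":1},{"dp":[0,0,0.07],"delta_rot":[0,0,0],"fingers":1},{"dp":[0,0,0.07],"delta_rot":[0,0,0],"fingers":1},{"dp":[0,0,0.06],"delta_rot":[0,0,0],"fingers":1},{"dp":[0,0,0.03],"delta_rot":[0,0,0],"fingers":1},{"dp":[0,0,0],"delta_rot":[0,0,0],"fingers":1}]'
python3 -c "
from h import *
go([.4592,-.1868,.034])"
```

```text
t: 2.2
tcp_pos: [0.4555, -0.191, 0.0866]
tool_rot: [0.996, -0.093, -0.003, -0.002]
force: [0.3, 0.4, -0.3]
finger_gap: 0.997
gripper_force: 0.0
t 2.2 tcp [ 0.4555 -0.191   0.0866] yaw -10.62 zaxis [-0.007  0.005 -1.   ] F [ 0.3  0.4 -0.3] gap 0.997
tool d/0.5: [ 0.0065 -0.0093  0.1053]
```

```bash
python3 -m crank '[{"dp":[0,0,0],"delta_rot":[0,0,0],"fingers":1},{"dp":[0,0,0],"delta_rot":[0,0,0],"fingers":1},{"dp":[0,0,0],"delta_rot":[0,0,0],"fingers":1}]' >/dev/null
python3 -c "
from h import *
go([.4592,-.1868,.034])"
```

```text
t 2.45 tcp [ 0.4587 -0.1926  0.0913] yaw -10.59 zaxis [ 0.002 -0.002 -1.   ] F [0.5 0.2 0.6] gap 1.0
tool d/0.5: [-0.0014 -0.0117  0.1147]
```

```bash
python3 -m crank '[{"dp":[-0.0014,-0.0117,0.03],"delta_rot":[0,0,0],"fingers":1},{"dp":[0,0,0.04],"delta_rot":[0,0,0],"fingers":1},{"dp":[0,0,0.03],"delta_rot":[0,0,0],"fingers":1},{"dp":[0,0,0.015],"delta_rot":[0,0,0],"fingers":1},{"dp":[0,0,0],"delta_rot":[0,0,0],"fingers":1},{"dp":[0,0,0],"delta_rot":[0,0,0],"fingers":1},{"dp":[0,0,0],"delta_rot":[0,0,0],"fingers":1}]'
python3 -c "
from h import *
go([.4592,-.1868,.034])"
```

```text
t: 3.03
tcp_pos: [0.4589, -0.1863, 0.0335]
tool_rot: [0.996, -0.092, 0.001, 0.001]
force: [-0.6, 0.5, -0.1]
finger_gap: 1.0
gripper_force: 0.0
t 3.03 tcp [ 0.4589 -0.1863  0.0335] yaw -10.58 zaxis [ 0.002 -0.001 -1.   ] F [-0.6  0.5 -0.1] gap 1.0
tool d/0.5: [ 0.0007  0.0009 -0.0009]
```

```bash
python3 -m crank '[{"dp":[0,0,0],"delta_rot":[0,0,0],"fingers":0},{"dp":[0,0,0],"delta_rot":[0,0,0],"fingers":-1},{"dp":[0,0,0],"delta_rot":[0,0,0],"fingers":-1},{"dp":[0,0,0],"delta_rot":[0,0,0],"fingers":-1},{"dp":[0,0,0],"delta_rot":[0,0,0],"fingers":-1},{"dp":[0,0,0],"delta_rot":[0,0,0],"fingers":-1},{"dp":[0,0,0],"delta_rot":[0,0,0],"fingers":-1},{"dp":[0,0,0],"delta_rot":[0,0,0],"fingers":-1}]' 40
python3 -c "
from h import *
go([.4592,-.1868,.034])"
```

```text
t: 3.7
tcp_pos: [0.4587, -0.1862, 0.0333]
tool_rot: [0.996, -0.092, 0.001, 0.0]
force: [-1.2, -0.3, 6.2]
finger_gap: 0.595
gripper_force: 41.1
t 3.7 tcp [ 0.4587 -0.1862  0.0333] yaw -10.58 zaxis [ 0.001 -0.001 -1.   ] F [-1.2 -0.3  6.2] gap 0.595
tool d/0.5: [ 0.0013  0.0011 -0.0013]
```

```bash
python3 -m crank '[{"dp":[0,0,-0.02],"delta_rot":[0,0,0],"fingers":-1},{"dp":[0,0,-0.04],"delta_rot":[0,0,0],"fingers":-1},{"dp":[0,0,-0.06],"delta_rot":[0,0,0],"fingers":-1},{"dp":[0,0,-0.07],"delta_rot":[0,0,0],"fingers":-1},{"dp":[0,0,-0.07],"delta_rot":[0,0,0],"fingers":-1},{"dp":[0,0,-0.05],"delta_rot":[0,0,0],"fingers":-1},{"dp":[0,-0.02,-0.02],"delta_rot":[0,0,0],"fingers":-1},{"dp":[0,-0.04,0],"delta_rot":[0,0,0],"fingers":-1},{"dp":[0,-0.06,0],"delta_rot":[0,0,0],"fingers":-1},{"dp":[-0.002,-0.07,0],"delta_rot":[0,0,0],"fingers":-1},{"dp":[-0.002,-0.08,0],"delta_rot":[0,0,0],"fingers":-1},{"dp":[-0.002,-0.08,0],"delta_rot":[0,0,0],"fingers":-1}]'
python3 -m crank '[{"dp":[-0.002,-0.08,0],"delta_rot":[0,0,0],"fingers":-1},{"dp":[0,-0.08,0],"delta_rot":[0,0,0],"fingers":-1},{"dp":[0,-0.08,0],"delta_rot":[0,0,0],"fingers":-1},{"dp":[0,-0.07,0],"delta_rot":[0,0,0],"fingers":-1},{"dp":[0,-0.06,0],"delta_rot":[0,0,0],"fingers":-1},{"dp":[0,-0.05,0],"delta_rot":[0,0,0],"fingers":-1},{"dp":[0,-0.03,0],"delta_rot":[0,0,0],"fingers":-1},{"dp":[0,0,0],"delta_rot":[0,0,0],"fingers":-1},{"dp":[0,0,0],"delta_rot":[0,0,0],"fingers":-1},{"dp":[0,0,0],"delta_rot":[0,0,0],"fingers":-1}]'
python3 - <<'E'
from h import *
im,d,P=cloud('wrist');cv2.imwrite('pics/w2.png',im[:,:,::-1]);np.savez('w2.npz',im=im,P=P,d=d)
go([.5292,.2115,.1])
Z=P[...,2]
for n,lo,hi in(('pan/bar',.037,.047),('tab',.05,.09),('lamp/filter',.095,.115)):
    m=(Z>lo)&(Z<hi)&(d>0)
    k,l,st,c=cv2.connectedComponentsWithStats(m.astype(np.uint8))
    for i in range(1,k):
        if st[i,4]>80:
            p=P[l==i];x,r=cv2.minEnclosingCircle(p[:,:2].astype(np.float32));print(n,c[i].round(),st[i],np.round(x,4),round(r,4),np.round(cv2.minAreaRect((p[:,:2]*1000).astype(np.float32))[0],1),np.round(cv2.minAreaRect((p[:,:2]*1000).astype(np.float32))[1:][0],1),cv2.minAreaRect((p[:,:2]*1000).astype(np.float32))[2])
E
```

```text
t: 4.7
tcp_pos: [0.4862, -0.011, 0.1967]
tool_rot: [0.996, -0.093, -0.001, -0.0]
force: [1.1, 1.0, -1.6]
finger_gap: 0.597
gripper_force: 42.2
t: 5.53
tcp_pos: [0.5264, 0.2078, 0.1966]
tool_rot: [0.996, -0.092, -0.001, 0.001]
force: [-0.5, 0.6, -1.7]
finger_gap: 0.594
gripper_force: 42.3
t 5.58 tcp [0.5268 0.2074 0.1968] yaw -10.61 zaxis [-0.002 -0.001 -1.   ] F [-0.2 -0.2 -2.6] gap 0.602
tool d/0.5: [ 0.0037 -0.0092  0.1936]
pan/bar [390. 103.] [ 298   84  185   38 5160] [0.5838 0.1021] 0.0745 [584.1 102.1] [146.4  28. ] 79.38394927978516
pan/bar [267. 184.] [ 221  147   94   77 5176] [0.529  0.2119] 0.04 [537.3 210.9] [79.  62.9] 83.42402648925781
tab [268.  52.] [ 205   44  124   17 1250] [0.6351 0.1914] 0.0388 [632.2 192. ] [77.5  6. ] 79.1215591430664
tab [491. 102.] [ 465   82   53   40 1788] [0.5725 0.0419] 0.014 [572.5  42. ] [15.6 25.9] 77.25318145751953
lamp/filter [267.  22.] [ 197    0  140   46 6168] [0.6452 0.1894] 0.0407 [644.2 189.6] [80.2 21.8] 79.33179473876953
lamp/filter [347. 100.] [308  94  78  13 933] [0.5928 0.1493] 0.0235 [593.2 149.2] [46.5  7. ] 79.04927062988281
```

View pics/w2.png

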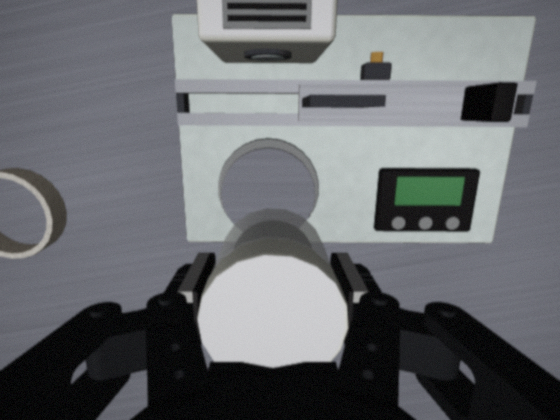

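The wrist picture shows the held pot at (275,310), the pan at (268,184) and the tab at (490,102). The clamp block with its brass screw is at (376,68), and the filter frame at (345,101). The pan circle fit gives radius 40.0 mm at (0.529, 0.212).

```bash
python3 -m crank '[{"dp":[0.0044,-0.009,0.02],"delta_rot":[0,0,0],"fingers":-1},{"dp":[0,0,0.03],"delta_rot":[0,0,0],"fingers":-1},{"dp":[0,0,0.04],"delta_rot":[0,0,0],"fingers":-1},{"dp":[0,0,0.045],"delta_rot":[0,0,0],"fingers":-1},{"dp":[0,0,0.04],"delta_rot":[0,0,0],"fingers":-1},{"dp":[0,0,0.025],"delta_rot":[0,0,0],"fingers":-1},{"dp":[0,0,0.014],"delta_rot":[0,0,0],"fingers":-1},{"dp":[0,0,0.006],"delta_rot":[0,0,0],"fingers":-1},{"dp":[0,0,0],"delta_rot":[0,0,0],"fingers":-1},{"dp":[0,0,0],"delta_rot":[0,0,0],"fingers":-1},{"dp":[0,0,0],"delta_rot":[0,0,0],"fingers":-1},{"dp":[0,0,0],"delta_rot":[0,0,0],"fingers":-1}]'
python3 - <<'E'
from h import *
go([.529,.2119,.0713])
D=np.load('w2.npz');P=D['P'];im=D['im']
a=np.radians(-10.7);M=np.array([[np.cos(a),-np.sin(a)],[np.sin(a),np.cos(a)]])
O=np.array([.529,.2119])-M@[-.045,.07]
f=lambda p:(p[...,:2]-O)@M
print('O',O.round(4),'tab',f(np.array([.5725,.042,0])).round(4),'filter',f(np.array([.593,.1493,0])).round(4))
sub=P[60:80,358:394].reshape(-1,3);c=im[60:80,358:394].reshape(-1,3).astype(int)
m=(c.sum(1)<180)&(sub[:,2]>.015);q=f(sub[m]);print('block y',np.percentile(q,[3,97],axis=0).round(4),q.mean(0).round(4),np.percentile(sub[m][:,2],[5,95]).round(3))
sub=P[50:63,366:388].reshape(-1,3);c=im[50:63,366:388].reshape(-1,3).astype(int);m=(c[:,0]-c[:,2]>60);q=f(sub[m]);print('screw',m.sum(),np.percentile(q,[3,97],axis=0).round(4))
E
```

```text
t: 6.58
tcp_pos: [0.5315, 0.2122, 0.0885]
tool_rot: [0.996, -0.092, 0.001, -0.0]
force: [-0.1, 0.1, -1.1]
finger_gap: 0.599
gripper_force: 42.4
t 6.58 tcp [0.5315 0.2122 0.0885] yaw -10.59 zaxis [ 0.002  0.    -1.   ] F [-0.1  0.1 -1.1] gap 0.599
tool d/0.5: [-0.0049  0.0016  0.0344]
O [0.5602 0.1348] tab [ 0.0293 -0.0889] filter [0.0295 0.0204]
block y [[ 0.049  -0.0273]
 [ 0.0595 -0.0076]] [ 0.0544 -0.0167] [0.024 0.03 ]
screw 100 [[ 0.062  -0.0214]
 [ 0.0686 -0.0143]]
```

```bash
python3 -m crank '[{"dp":[-0.0049,0.0016,0.004],"delta_rot":[0,0,0],"fingers":-1},{"dp":[0,0,0.006],"delta_rot":[0,0,0],"fingers":-1},{"dp":[0,0,0.006],"delta_rot":[0,0,0],"fingers":-1},{"dp":[0,0,0.004],"delta_rot":[0,0,0],"fingers":-1},{"dp":[0,0,0.003],"delta_rot":[0,0,0],"fingers":-1},{"dp":[0,0,0.002],"delta_rot":[0,0,0],"fingers":-1},{"dp":[0,0,0.002],"delta_rot":[0,0,0],"fingers":-1},{"dp":[0,0,0.002],"delta_rot":[0,0,0],"fingers":-1},{"dp":[0,0,0.002],"delta_rot":[0,0,0],"fingers":-1},{"dp":[0,0,0],"delta_rot":[0,0,0],"fingers":-1},{"dp":[0,0,0],"delta_rot":[0,0,0],"fingers":-1},{"dp":[0,0,0],"delta_rot":[0,0,0],"fingers":-1}]'
python3 -c "
from h import *
go([.529,.2119,.0713])"
```

```text
t: 7.58
tcp_pos: [0.5281, 0.2118, 0.0721]
tool_rot: [0.996, -0.092, -0.0, 0.0]
force: [-0.3, 0.3, -0.4]
finger_gap: 0.595
gripper_force: 42.3
t 7.58 tcp [0.5281 0.2118 0.0721] yaw -10.58 zaxis [-0. -0. -1.] F [-0.3  0.3 -0.4] gap 0.595
tool d/0.5: [ 0.0017 -0.0006  0.0016]
```

```bash
python3 -m crank '[{"dp":[0,0,0.001],"delta_rot":[0,0,0],"fingers":-1},{"dp":[0,0,0],"delta_rot":[0,0,0],"fingers":-1},{"dp":[0,0,0],"delta_rot":[0,0,0],"fingers":0.2},{"dp":[0,0,0],"delta_rot":[0,0,0],"fingers":0.25},{"dp":[0,0,0],"delta_rot":[0,0,0],"fingers":0.35},{"dp":[0,0,0],"delta_rot":[0,0,0],"fingers":0.5},{"dp":[0,0,0],"delta_rot":[0,0,0],"fingers":0.7},{"dp":[0,0,0],"delta_rot":[0,0,0],"fingers":0.9},{"dp":[0,0,0],"delta_rot":[0,0,0],"fingers":0.9},{"dp":[0,0,0],"delta_rot":[0,0,0],"fingers":0.9}]'
python3 -c "
from h import *
go([.5725,.042,.2])"
```

```text
t: 8.42
tcp_pos: [0.5283, 0.2118, 0.0715]
tool_rot: [0.996, -0.092, 0.0, -0.0]
force: [-1.0, -0.3, 0.8]
finger_gap: 0.955
gripper_force: 0.0
t 8.42 tcp [0.5283 0.2118 0.0715] yaw -10.58 zaxis [ 0.  0. -1.] F [-1.  -0.3  0.8] gap 0.955
tool d/0.5: [ 0.1493  0.3175 -0.2569]
```

```bash
python3 -m crank '[{"dp":[0,0,-0.01],"delta_rot":[0,0,0],"fingers":0.9},{"dp":[0,0,-0.03],"delta_rot":[0,0,0],"fingers":0.9},{"dp":[0,0,-0.05],"delta_rot":[0,0,0],"fingers":0.9},{"dp":[0,0,-0.06],"delta_rot":[0,0,0],"fingers":0.9},{"dp":[0,0,-0.06],"delta_rot":[0,0,0],"fingers":0.9},{"dp":[0,0,-0.04],"delta_rot":[0,0,0],"fingers":0.9},{"dp":[0.0299,0.0635,0],"delta_rot":[0,0,0],"fingers":0.6},{"dp":[0.0299,0.0635,0],"delta_rot":[0,0,0],"fingers":0.3},{"dp":[0.0299,0.0635,0],"delta_rot":[0,0,0],"fingers":0.2},{"dp":[0.0299,0.0635,0],"delta_rot":[0,0,0],"fingers":0.2},{"dp":[0.0299,0.0635,0],"delta_rot":[0,0,0],"fingers":0.2},{"dp":[0,0,0],"delta_rot":[0,0,0],"fingers":0.2}]'
python3 -m crank '[{"dp":[0,0,0],"delta_rot":[0,0,0],"fingers":0.2},{"dp":[0,0,0],"delta_rot":[0,0,0],"fingers":0.2},{"dp":[0,0,0],"delta_rot":[0,0,0],"fingers":0.2}]' >/dev/null
python3 - <<'E'
from h import *
im,d,P=cloud('side');cv2.imwrite('pics/s2.png',cv2.resize(im[170:310,150:350,::-1],None,fx=4,fy=4))
p=P[d>0];m=(p[:,2]>.086)&(p[:,2]<.103)&(np.hypot(p[:,0]-.529,p[:,1]-.212)<.045)
q=p[m];print(m.sum(),np.round(cv2.minEnclosingCircle(q[:,:2].astype(np.float32)),4) if 0 else cv2.minEnclosingCircle(q[:,:2].astype(np.float32)),np.percentile(q[:,2],[5,50,95]).round(4))
im,d,P=cloud('wrist')
p=P[d>0];m=(p[:,2]>.06)&(p[:,2]<.09)&(np.hypot(p[:,0]-.5725,p[:,1]-.042)<.03)
print('tab',cv2.minAreaRect((p[m][:,:2]*1000).astype(np.float32)))
m=(p[:,2]>.092)&(p[:,2]<.102)&(np.hypot(p[:,0]-.529,p[:,1]-.212)<.045)
if m.sum()>50: print('pot wrist',cv2.minEnclosingCircle(p[m][:,:2].astype(np.float32)),np.median(p[m][:,2]))
go([.5725,.042,.069])
E
```

```text
t: 9.42
tcp_pos: [0.5752, 0.036, 0.1973]
tool_rot: [0.995, -0.095, 0.002, 0.001]
force: [0.3, 1.4, -0.1]
finger_gap: 0.602
gripper_force: 0.0
338 ((0.5280930399894714, 0.21148879826068878), 0.02683398500084877) [0.0894 0.0967 0.099 ]
tab ((572.8950805664062, 41.046669006347656), (13.651937484741211, 26.121198654174805), 79.9509048461914)
pot wrist ((0.5298053622245789, 0.21213266253471375), 0.026424722746014595) 0.0961791526549923
t 9.77 tcp [0.572  0.0434 0.1965] yaw -10.47 zaxis [-0.001  0.    -1.   ] F [ 0.  -0.1  0.8] gap 0.6
tool d/0.5: [0.0016 0.0026 0.2551]
```

View pics/s2.png

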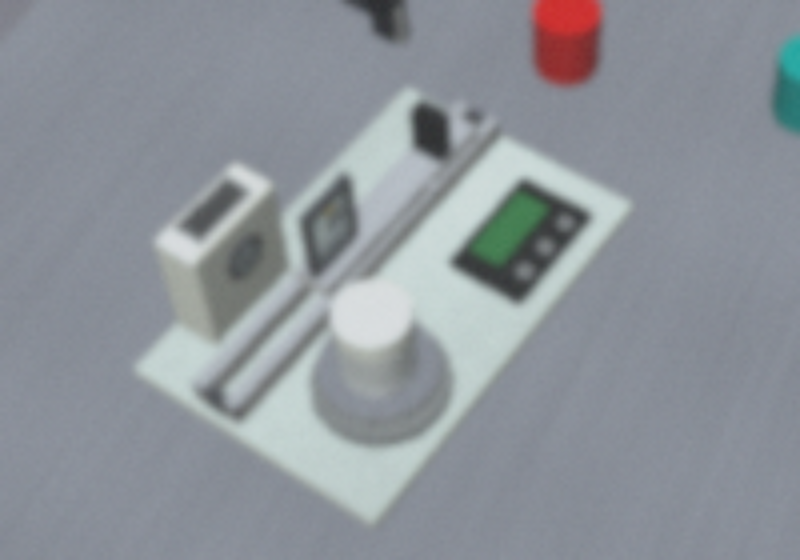

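The crop shows the standard upright in the middle of the pan at (372,340), released, and the tab free at (430,130). Its top has sunk 3.5 mm, as expected. Next is the tab.

```bash
python3 -m crank '[{"dp":[0.0016,0.003,0.02],"delta_rot":[0,0,0],"fingers":0.2},{"dp":[0,0,0.04],"delta_rot":[0,0,0],"fingers":0.2},{"dp":[0,0,0.05],"delta_rot":[0,0,0],"fingers":0.2},{"dp":[0,0,0.05],"delta_rot":[0,0,0],"fingers":0.2},{"dp":[0,0,0.045],"delta_rot":[0,0,0],"fingers":0.2},{"dp":[0,0,0.03],"delta_rot":[0,0,0],"fingers":0.2},{"dp":[0,0,0.019],"delta_rot":[0,0,0],"fingers":0.2},{"dp":[0,0,0],"delta_rot":[0,0,0],"fingers":0.2},{"dp":[0,0,0],"delta_rot":[0,0,0],"fingers":0.2},{"dp":[0,0,0],"delta_rot":[0,0,0],"fingers":0.2}]'
python3 -c "
from h import *
go([.5727,.0413,.068])"
```

```text
t: 10.6
tcp_pos: [0.5738, 0.0406, 0.0703]
tool_rot: [0.996, -0.092, 0.001, 0.0]
force: [-0.6, 0.8, -0.1]
finger_gap: 0.605
gripper_force: 0.0
t 10.6 tcp [0.5738 0.0406 0.0703] yaw -10.55 zaxis [ 0.002 -0.    -1.   ] F [-0.6  0.8 -0.1] gap 0.605
tool d/0.5: [-0.0024 -0.0011  0.0045]
```

```bash
python3 -m crank '[{"dp":[-0.002,-0.001,0.003],"delta_rot":[0,0,0],"fingers":-0.1},{"dp":[0,0,0],"delta_rot":[0,0,0],"fingers":-0.3},{"dp":[0,0,0],"delta_rot":[0,0,0],"fingers":-0.5},{"dp":[0,0,0],"delta_rot":[0,0,0],"fingers":-1},{"dp":[0,0,0],"delta_rot":[0,0,0],"fingers":-1},{"dp":[0,0,0],"delta_rot":[0,0,0],"fingers":-1},{"dp":[0,0,0],"delta_rot":[0,0,0],"fingers":-1},{"dp":[0,0,0],"delta_rot":[0,0,0],"fingers":-1},{"dp":[0,0,0],"delta_rot":[0,0,0],"fingers":-1}]' 40
python3 -c "
from h import *
go([.5727,.0413,.068])"
```

```text
t: 11.35
tcp_pos: [0.5725, 0.0411, 0.0687]
tool_rot: [0.996, -0.092, 0.0, -0.0]
force: [-1.6, 0.7, 6.3]
finger_gap: 0.159
gripper_force: 40.8
t 11.35 tcp [0.5725 0.0411 0.0687] yaw -10.61 zaxis [ 0.001  0.    -1.   ] F [-1.6  0.7  6.3] gap 0.159
tool d/0.5: [ 0.0003 -0.0005  0.0015]
```

```bash
cat >> h.py <<'E'
def rf():
    a=np.radians(-10.7);e=np.array([-np.sin(a),np.cos(a),0])
    s=manip.sense();print('t',round(s['t'],2),'tab y mm',round(1000*float((s['tcp_pos']-np.array([.5602,.1348,0]))@e),2),'x mm',round(1000*float((s['tcp_pos'][:2]-np.array([.5602,.1348]))@np.array([np.cos(a),np.sin(a)])),2),'Fy',round(float(s['force']@e),2),'F',s['force'].round(1),'gap',round(s['finger_gap'],3),'z',s['tcp_pos'][2].round(4))
E
python3 -c "from h import *;rf()"
python3 -m crank '[{"dp":[0,-0.004,0],"delta_rot":[0,0,0],"fingers":-1},{"dp":[0,-0.008,0],"delta_rot":[0,0,0],"fingers":-1},{"dp":[0,-0.01,0],"delta_rot":[0,0,0],"fingers":-1},{"dp":[0,-0.01,0],"delta_rot":[0,0,0],"fingers":-1},{"dp":[0,-0.01,0],"delta_rot":[0,0,0],"fingers":-1},{"dp":[0,-0.01,0],"delta_rot":[0,0,0],"fingers":-1},{"dp":[0,-0.01,0],"delta_rot":[0,0,0],"fingers":-1},{"dp":[0,-0.008,0],"delta_rot":[0,0,0],"fingers":-1},{"dp":[0,-0.006,0],"delta_rot":[0,0,0],"fingers":-1},{"dp":[0,-0.004,0],"delta_rot":[0,0,0],"fingers":-1},{"dp":[0,0,0],"delta_rot":[0,0,0],"fingers":-1},{"dp":[0,0,0],"delta_rot":[0,0,0],"fingers":-1}]'
python3 -c "from h import *;rf()"
```

```text
t 11.35 tab y mm -89.79 x mm 29.49 Fy 0.43 F [-1.6  0.7  6.3] gap 0.159 z 0.0687
t: 12.35
tcp_pos: [0.58, 0.0802, 0.0688]
tool_rot: [0.996, -0.092, 0.001, 0.0]
force: [-0.8, -0.3, 5.3]
finger_gap: 0.157
gripper_force: 40.9
t 12.35 tab y mm -49.98 x mm 29.58 Fy -0.43 F [-0.8 -0.3  5.3] gap 0.157 z 0.0688
```

```bash
python3 -m crank '[{"dp":[0,-0.004,0],"delta_rot":[0,0,0],"fingers":-1},{"dp":[0,-0.004,0],"delta_rot":[0,0,0],"fingers":-1},{"dp":[0,-0.004,0],"delta_rot":[0,0,0],"fingers":-1}]' >/dev/null
python3 -c "from h import *;rf()"
python3 -m crank '[{"dp":[0,-0.002,0],"delta_rot":[0,0,0],"fingers":-1}]' >/dev/null
python3 -c "from h import *;rf()"
python3 -m crank '[{"dp":[0,-0.002,0],"delta_rot":[0,0,0],"fingers":-1}]' >/dev/null
python3 -c "from h import *;rf()"
python3 -m crank '[{"dp":[0,-0.002,0],"delta_rot":[0,0,0],"fingers":-1}]' >/dev/null
python3 -c "from h import *;rf()"
```

```text
t 12.6 tab y mm -44.77 x mm 29.59 Fy -2.58 F [-0.6 -2.5  7. ] gap 0.156 z 0.0688
t 12.68 tab y mm -43.4 x mm 29.59 Fy -1.89 F [-0.9 -1.7  5.7] gap 0.153 z 0.0687
t 12.77 tab y mm -42.3 x mm 29.58 Fy -1.78 F [-0.7 -1.7  5.4] gap 0.159 z 0.0687
t 12.85 tab y mm -41.13 x mm 29.59 Fy -0.51 F [-0.8 -0.4  4.6] gap 0.157 z 0.0688
```

```bash
python3 -m crank '[{"dp":[0,-0.0015,0],"delta_rot":[0,0,0],"fingers":-1}]' >/dev/null
python3 -c "from h import *;rf()"
python3 -m crank '[{"dp":[0,-0.0015,0],"delta_rot":[0,0,0],"fingers":-1}]' >/dev/null
python3 -c "from h import *;rf()"
python3 -m crank '[{"dp":[0,-0.0015,0],"delta_rot":[0,0,0],"fingers":-1}]' >/dev/null
python3 -c "from h import *;rf()"
```

```text
t 12.93 tab y mm -40.12 x mm 29.62 Fy -0.12 F [-0.9  0.1  5.2] gap 0.155 z 0.0687
t 13.02 tab y mm -39.49 x mm 29.58 Fy -1.65 F [-0.3 -1.6  5.4] gap 0.156 z 0.0687
t 13.1 tab y mm -38.79 x mm 29.6 Fy -1.22 F [-1.2 -1.   5.3] gap 0.161 z 0.0687
```

```bash
python3 -m crank '[{"dp":[0,-0.0015,0],"delta_rot":[0,0,0],"fingers":-1}]' >/dev/null
python3 -c "from h import *;rf()"
python3 -m crank '[{"dp":[0,-0.0015,0],"delta_rot":[0,0,0],"fingers":-1}]' >/dev/null
python3 -c "from h import *;rf()"
python3 -m crank '[{"dp":[0,-0.0015,0],"delta_rot":[0,0,0],"fingers":-1}]' >/dev/null
python3 -c "from h import *;rf()"
```

```text
t 13.18 tab y mm -38.31 x mm 29.59 Fy -2.84 F [-1.1 -2.7  5.2] gap 0.159 z 0.0687
t 13.27 tab y mm -37.89 x mm 29.6 Fy -4.33 F [-1.5 -4.1  4.7] gap 0.158 z 0.0687
t 13.35 tab y mm -37.59 x mm 29.61 Fy -6.04 F [-0.7 -6.   7.2] gap 0.156 z 0.0687
```

```bash
python3 -m crank '[{"dp":[0,0.002,0],"delta_rot":[0,0,0],"fingers":-1},{"dp":[0,0,0],"delta_rot":[0,0,0],"fingers":-1},{"dp":[0,0,0],"delta_rot":[0,0,0],"fingers":-1}]' >/dev/null
python3 -c "from h import *;rf()"
python3 -m crank '[{"dp":[0,0.002,0],"delta_rot":[0,0,0],"fingers":-1},{"dp":[0,0,0],"delta_rot":[0,0,0],"fingers":-1},{"dp":[0,0,0],"delta_rot":[0,0,0],"fingers":-1}]' >/dev/null
python3 -c "from h import *;rf()"
python3 -m crank '[{"dp":[0,0.002,0],"delta_rot":[0,0,0],"fingers":-1},{"dp":[0,0,0],"delta_rot":[0,0,0],"fingers":-1},{"dp":[0,0,0],"delta_rot":[0,0,0],"fingers":-1}]' >/dev/null
python3 -c "from h import *;rf()"
```

```text
t 13.6 tab y mm -37.91 x mm 29.61 Fy -1.92 F [-1.1 -1.7  5. ] gap 0.161 z 0.0687
t 13.85 tab y mm -38.53 x mm 29.61 Fy -0.08 F [-0.8  0.1  5.5] gap 0.158 z 0.0687
t 14.1 tab y mm -39.32 x mm 29.61 Fy -0.96 F [-0.2 -0.9  6.4] gap 0.158 z 0.0687
```

```bash
python3 -m crank '[{"dp":[0,0.002,0],"delta_rot":[0,0,0],"fingers":-1},{"dp":[0,0,0],"delta_rot":[0,0,0],"fingers":-1},{"dp":[0,0,0],"delta_rot":[0,0,0],"fingers":-1}]' >/dev/null
python3 -c "from h import *;rf()"
python3 -m crank '[{"dp":[0,0.002,0],"delta_rot":[0,0,0],"fingers":-1},{"dp":[0,0,0],"delta_rot":[0,0,0],"fingers":-1},{"dp":[0,0,0],"delta_rot":[0,0,0],"fingers":-1}]' >/dev/null
python3 -c "from h import *;rf()"
```

```text
t 14.35 tab y mm -40.0 x mm 29.62 Fy 0.69 F [-1.6  1.   4.8] gap 0.158 z 0.0687
t 14.6 tab y mm -40.54 x mm 29.62 Fy 3.29 F [-0.3  3.4  5.3] gap 0.161 z 0.0687
```

```bash
python3 -m crank '[{"dp":[0,-0.002,0],"delta_rot":[0,0,0],"fingers":-1},{"dp":[0,-0.0015,0],"delta_rot":[0,0,0],"fingers":-1},{"dp":[0,0,0],"delta_rot":[0,0,0],"fingers":-1},{"dp":[0,0,0],"delta_rot":[0,0,0],"fingers":-1},{"dp":[0,0,0],"delta_rot":[0,0,0],"fingers":-1},{"dp":[0,0,0],"delta_rot":[0,0,0],"fingers":-1}]' >/dev/null
python3 - <<'E'
from h import *
rf()
im,d,P=cloud('side');cv2.imwrite('pics/s3.png',cv2.resize(im[120:310,150:400,::-1],None,fx=3,fy=3))
p=P[d>0];m=(p[:,2]>.092)&(p[:,2]<.103)&(np.hypot(p[:,0]-.529,p[:,1]-.212)<.045)
print(m.sum(),cv2.minEnclosingCircle(p[m][:,:2].astype(np.float32)),np.median(p[m][:,2]))
E
```

```text
t 15.1 tab y mm -39.5 x mm 29.6 Fy 0.79 F [-1.7  1.1  5.1] gap 0.158 z 0.0687
306 ((0.5280312895774841, 0.2113705277442932), 0.026425039395689964) 0.09665711320670384
```

View pics/s3.png

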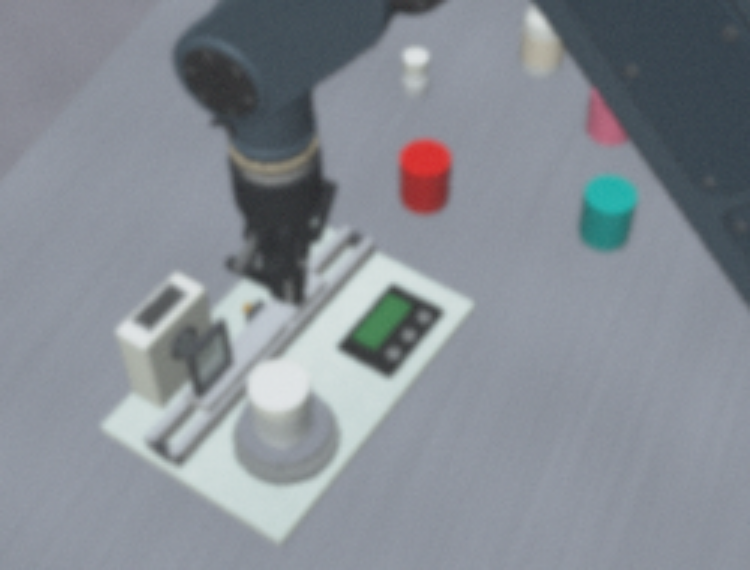

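The picture shows the standard upright in the middle of the pan at (280,405), the filter in front of the lamp at (210,357), and the tab still gripped. The bystanders and look-alikes in view haven't moved. The slide has 2 mm of free play, with resistance at both ends, so the ball is in the notch.

```bash
python3 -c "
from station import manip
print(manip.sign_off())"
```

```text
the job is handed in; nothing more can be done
None
```

The job is handed in at about 15 s of the 58 s: the standard stands upright, released, in the middle of the pan (sunk about 3.5 mm), and the arm is still gripping the tab with the slide held still in the notch, which I judged by feel (play of about 2 mm, resistance both ways).

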